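# Put the turned pieces back in their own sample trays

### The arm

A 6-joint arm with a two-finger parallel gripper is mounted at the origin on the work surface. World frame = base frame: x ahead of the robot, y to its left, z up, the work surface at z = 0. Lengths are in m, angles in degrees, forces in N, time in s.
With the tool pointing down it reaches from about 0.425 to 1.125 m from the base axis. Payload 14.9 kg.
Tool frame: the origin (TCP) lies at the centre of the arm's flange, where the gripper is bolted on; the fingertips stand 191 mm ahead of it and the grasp point (between the pads) lies 172 mm ahead of it; z points along the fingers, y is the direction in which the jaws open and shut (so a half turn about z gives the same grasp; the last joint's range is limited). The gripper opens to 91 mm and grips with 3 to 60 N. Pads are 32 mm wide; open, the fingers measure 118 mm over their backs; the gripper's body (76 mm by 178 mm) begins 60 mm behind the grasp point.
Start: joints at [-75.533, 21.709, 99.362, -0, 58.929, -1.908], TCP at [0.197, -0.672, 0.405] pointing down, gripper open.
Joint ranges: [-158.91, 158.91], [-42.39, 125.64], [0.06, 152.35], [-60.88, 240.88], [17.5, 164.5], [-176.32, 176.32]. Speed limits (degrees/s): [108.29, 108.29, 136.94, 180, 180, 180].

### API

Orientations are given as [roll, pitch, yaw] about the fixed x, y, z axes, in that order (R = Rz(yaw) Ry(pitch) Rx(roll)).
In Python, from rig import telemetry, snapshot, camera_model, ctrl gives the robot as it stands. The module is installed in compiled form; this text tells all that it offers.
- The arm moves only by the shell command python3 -m handwheel 'ROWS' [FORCE]. ROWS is JSON, a list that holds one entry, the list of rows, each a list of 7 numbers: the shift along the tool's x, y, z in cm, then the turn, a rotation vector about the tool's x, y, z in rad, then the finger opening in cm, from 0 to 9.12. A call has 1 to 12 rows; each row shifts and turns the commanded pose from where the row before left it, along the tool's axes as they then stand; what a row does not reach is not made up. A row lasts 1/12 s, in which the tool goes at most 41.7 mm and 7.16 degrees, less where a joint would pass 70% of its speed; a pose out of reach is approached as far as the arm can. A call is refused whole if a number of a shift passes 4.17 or a number of a turn 0.125, either way. A call with a gripper value outside its range is refused whole. The fingers move at their own pace and stop on an object; FORCE is the grip in N (left out, the last holds). Time passes only in rows, so rows that do not move let the fingers close. It gives the time, the measured TCP pose, the force and the opening at its end, in the units of the state.
- telemetry.sense(): the state, without advancing time (a new reading comes with each control period).
- snapshot(name): name is "side" or "top" or "wrist"; returns (picture, depth): 420x560x3 uint8, blue, green, red; 420x560 float32, m along the optical axis (not along the pixel's ray), 0 where there is no reading.
- camera_model(name): a dict with "fx", "fy", "cx", "cy" (pixels), "R" (3x3) and "t" (3): a world point X has camera coordinates R X + t. Camera axes: x right, y down, z forward; pixel columns grow to the right and rows downward; lengths in m; the calibration is good to about 2 mm. A picture is of the moment at which its call begins: read the wrist's pose just before it. camera_model takes no time and is no camera call; for the wrist camera it gives the pose at the moment of the call.
- ctrl.finish_job(): hands the job in, once; it reports no verdict.
The state is a dict: "t": time; "joints": joint angles; "qvel": joint speeds; "joint_efforts": joint torques, N m; "eef_pos": TCP position; "eef_rot": TCP orientation; "force": force on the tool from outside, world axes, zero at the start; "wrist_torque": the same for the moment, N m; "grip_width": finger opening in m.
Only numpy, scipy, OpenCV 4.12 (cv2) and the standard library are available. Lean on these libraries where they do the work, as an engineer would, in place of code of your own. Each camera call takes 0.05 s, during which the arm holds its last target.

### The job

The three finished walnut pieces (ring, octagonal blank, oblong block) lie in one another's trays: move each one to the middle of the tray whose tab carries the small sample of its own shape, parking one piece in the plain empty tray on the way and leaving that tray empty at the end. Set every piece down gently, flat on the tray floor as it lies now, without dropping it. Do not disturb the oil bottle, the wax tin or the wooden drawer knob standing among the trays.

Things in the scene. Friction and masses are not known exactly. Their poses are not given: they have to be found in the camera images.
- ring: Loose dark walnut ring lying flat like a napkin ring, outer diameter 60 mm, hole 40 mm, 38 mm high, 35 to 70 g. Origin: centre of its underside, z up along its axis.
- octagon: Loose dark walnut octagonal prism standing flat, 54 mm across its flats, 44 mm high, 70 to 140 g. Origin: centre of its underside, z up; x and y are each square to a pair of flats.
- block: Loose dark walnut oblong block, 34 mm wide along its x, 90 mm long along its y, 40 mm high along its z, 55 to 115 g. Origin: centre of its underside.
- tray_ring: Light-wood square shallow tray, fixed to the bench, 124 x 124 mm outside, 114 mm inside, inner floor 5 mm above the bench, lip top 10 mm above the bench. Origin: centre of the tray's underside, at bench height; x points from the tray's centre to its label tab, z up. On the tab (46 x 64 mm, 6 mm high, centred 83 mm from the tray's centre) is glued a 4 mm thick dark sample: a ring of 40 mm diameter. At the start another piece lies in it.
- tray_octagon: Light-wood square shallow tray, fixed to the bench, 124 x 124 mm outside, 114 mm inside, inner floor 5 mm above the bench, lip top 10 mm above the bench. Origin: centre of the tray's underside, at bench height; x points from the tray's centre to its label tab, z up. On the tab (46 x 64 mm, 6 mm high, centred 83 mm from the tray's centre) is glued a 4 mm thick dark sample: a solid octagon 40 mm across. At the start another piece lies in it.
- tray_block: Light-wood square shallow tray, fixed to the bench, 124 x 124 mm outside, 114 mm inside, inner floor 5 mm above the bench, lip top 10 mm above the bench. Origin: centre of the tray's underside, at bench height; x points from the tray's centre to its label tab, z up. On the tab (46 x 64 mm, 6 mm high, centred 83 mm from the tray's centre) is glued a 4 mm thick dark sample: an oblong bar 46 x 16 mm. At the start another piece lies in it.
- tray_plain: Light-wood square shallow tray, fixed to the bench, 124 x 124 mm outside, 114 mm inside, inner floor 5 mm above the bench, lip top 10 mm above the bench. The only tray without tab and sample; empty at the start; the free spot. Origin: centre of its underside, at bench height, z up.
- oil_bottle: Bystander: loose amber glass bottle with black cap, 44 mm diameter, 100 mm high, upright. Origin: centre of its underside.
- wax_tin: Bystander: loose flat round bright metal tin, 52 mm diameter, 22 mm high. Origin: centre of its underside.
- knob: Bystander: loose turned drawer knob of paler wood, 38 mm diameter, 42 mm high, upright. Origin: centre of its underside.

How it is judged:
By the outcome, as a careful person would: the job done as asked, in the order asked, and still so for the second after the job is handed in, with the robot touching nothing.
It also fails if it takes over 102 s, if anything falls off the work surface, if the arm or the gripper's body presses on something with over 40 N, if the wrist force passes 120 N, or if a joint passes its speed limit or range.

## Working session

There is one attempt and no reset: what is moved stays moved. The work goes in short steps, Python scripts to look and compute and a shell command to move; the robot and the scene stay as the last step left them, time stands still between calls to the robot, and variables do not carry over. Pictures are saved under pics/ and viewed, and the job is handed in when it is done.

```bash
mkdir -p pics; python3 - <<'E'
from rig import telemetry, snapshot, camera_model
import cv2
s=telemetry.sense(); print(s)
for n in ("top","side"):
    p,d=snapshot(n); cv2.imwrite(f"pics/{n}0.png",p)
    import numpy as np; np.save(f"pics/{n}0.npy",d)
    print(n,camera_model(n))
E
```

```text
{'t': 0.0, 'joints': array([-7.55324330e+01,  2.17376203e+01,  9.93938287e+01,  3.57449051e-04,
        5.89297514e+01, -1.90646267e+00]), 'qvel': array([-0.05732912, -0.05631847, -0.08130173, -0.03394684, -0.00987779,
        0.08192062]), 'joint_efforts': array([ 9.22673571e-04, -7.63729692e+01, -4.34370446e+01,  6.52042637e-02,
        4.22693929e-02, -8.58689009e-05]), 'eef_pos': array([ 0.19730241, -0.6714329 ,  0.40411446]), 'eef_rot': array([-1.79938844e+02, -2.34181098e-03,  1.63738438e+01]), 'force': array([-0.4809285 , -0.22284705,  1.05121996]), 'wrist_torque': array([-0.00307869,  0.0155036 ,  0.02493459]), 'grip_width': 0.09106286453256772}
top {'fx': 403.3312732069824, 'fy': 403.3312732069824, 'cx': 275.4011293428136, 'cy': 207.12618993524566, 'R': array([[ 1.91276383e-02, -9.99814963e-01,  2.04306550e-03],
       [-9.91798100e-01, -1.92324741e-02, -1.26359170e-01],
       [ 1.26375082e-01,  3.90644023e-04, -9.91982452e-01]]), 't': array([-0.05568356,  0.53669382,  0.82955387])}
side {'fx': 475.16048678820437, 'fy': 475.16048678820437, 'cx': 279.3309731109376, 'cy': 209.28785454490992, 'R': array([[-0.96027814, -0.27832175,  0.02007211],
       [-0.19584698,  0.62098498, -0.75896088],
       [ 0.19877085, -0.7327446 , -0.65082678]]), 't': array([0.50649011, 0.17972346, 0.83559473])}
```

View pics/top0.png

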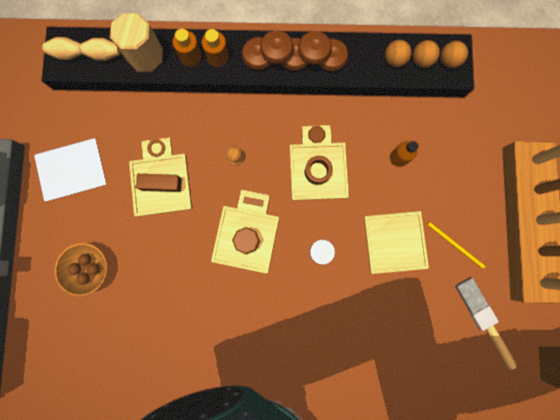

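View pics/side0.png

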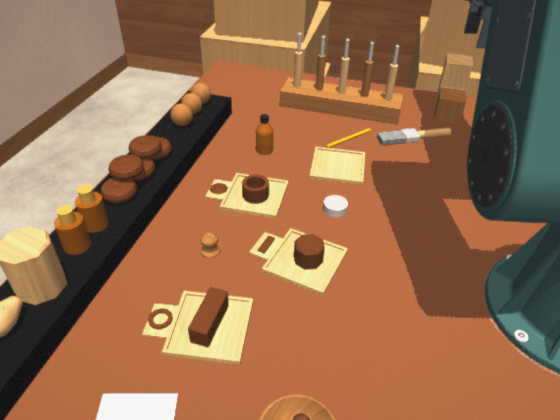

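Top view: the block sits at (158,183) in the tray with the ring tab at (156,149). The ring is at (318,170), octagon tab (317,134). The octagon is at (246,240), and its tab at (253,201) looks like the bar. The plain tray is at (396,242), the bottle (405,153), the tin (322,252) and the knob (235,155). I'll zoom in and measure next.

```bash
cat > h.py <<'E'
import numpy as np, cv2
from rig import telemetry, snapshot, camera_model
def ray(n_or_m,uv):
    m=camera_model(n_or_m) if isinstance(n_or_m,str) else n_or_m
    R=np.array(m["R"]);t=np.array(m["t"]);uv=np.atleast_2d(uv).astype(float)
    d=np.c_[(uv[:,0]-m["cx"])/m["fx"],(uv[:,1]-m["cy"])/m["fy"],np.ones(len(uv))]
    return -R.T@t, d@R
def plane(m,uv,z):
    o,d=ray(m,uv); return o+d*((z-o[2])/d[:,2])[:,None]
def tri(m1,uv1,m2,uv2):
    o1,d1=ray(m1,uv1);o2,d2=ray(m2,uv2);d1=d1[0]/np.linalg.norm(d1[0]);d2=d2[0]/np.linalg.norm(d2[0])
    s=np.linalg.lstsq(np.c_[d1,-d2],o2-o1,rcond=None)[0]
    a=o1+s[0]*d1;b=o2+s[1]*d2
    return (a+b)/2,np.linalg.norm(a-b)
def cloud(m,d):
    v,u=np.mgrid[:420,:560]; R=np.array(m["R"]);t=np.array(m["t"])
    P=np.stack([(u-m["cx"])/m["fx"]*d,(v-m["cy"])/m["fy"]*d,d],-1)
    return (P-t)@R
E
python3 - <<'E'
import cv2,numpy as np
from h import *
p=cv2.imread("pics/top0.png")
cv2.imwrite("pics/top0z.png",cv2.resize(p[115:290,115:445],(800,424),interpolation=cv2.INTER_CUBIC))
q=cv2.imread("pics/side0.png")
cv2.imwrite("pics/side0z.png",cv2.resize(q[110:370,130:400],(623,600),interpolation=cv2.INTER_CUBIC))
h=cv2.cvtColor(p,cv2.COLOR_BGR2HSV)
for n,u,v in [("tray",140,205),("blk",155,183),("ringtop",318,159),("oct",246,240),("bench",270,160),("tab",305,130),("sample",317,134),("plain",396,242)]: print(n,h[v,u])
C=cloud(camera_model("top"),np.load("pics/top0.npy"))
for n,u,v in [("plain",396,242),("tray",140,205),("blk",155,183),("oct",246,240),("bench",270,160),("knob",235,155),("tin",322,252),("bottle",410,147)]: print(n,C[v,u].round(4))
E
```

```text
tray [ 28 105 240]
blk [ 12 168 172]
ringtop [ 12 158 140]
oct [ 11 145 201]
bench [ 12 180 184]
tab [ 27 108 243]
sample [ 11 172 154]
plain [ 28 105 241]
plain [ 0.4695 -0.311   0.005 ]
tray [0.5405 0.2551 0.0032]
blk [0.5832 0.2121 0.0445]
oct [0.4657 0.0148 0.0459]
bench [ 0.6499 -0.031  -0.0032]
knob [0.6481 0.0439 0.0425]
tin [ 0.4443 -0.1471  0.0207]
bottle [ 0.6567 -0.3143  0.1001]
```

View pics/top0z.png

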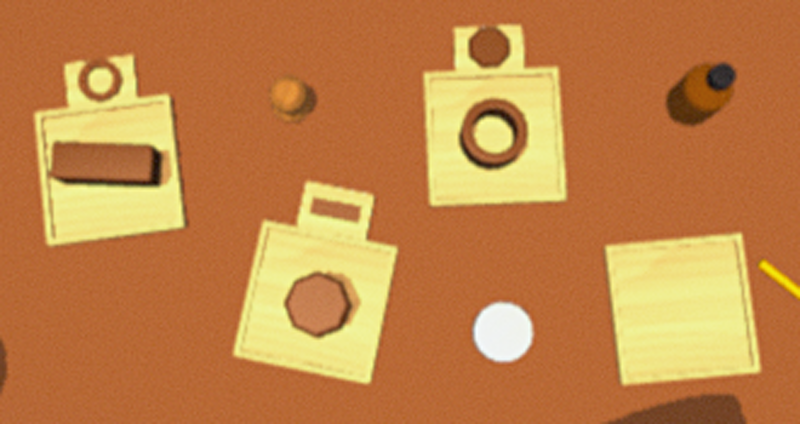

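View pics/side0z.png

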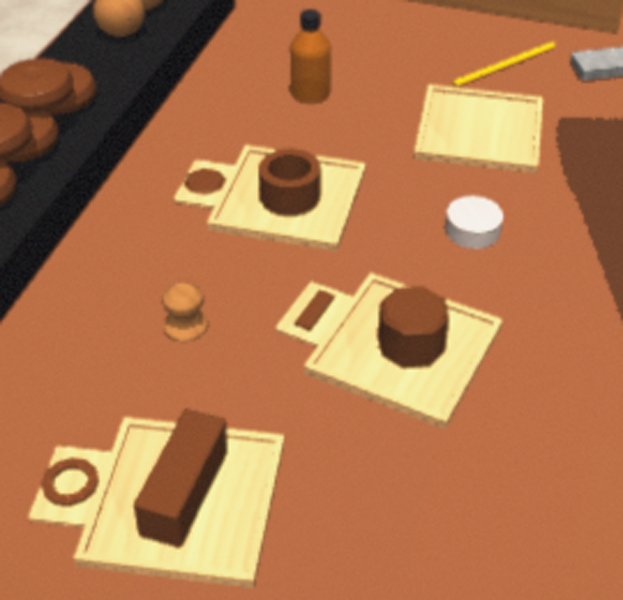

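The tab pairing is confirmed: the block lies in tray_ring, the ring in tray_octagon and the octagon in tray_block. Next I measure poses in both views.

```bash
cat > meas.py <<'E'
from h import *
def rect(P):
    r=cv2.minAreaRect((P*1000).astype(np.float32)); b=cv2.boxPoints(r)/1000
    e=b[1]-b[0]; 
    return np.array(r[0])/1000,np.array(r[1]),np.degrees(np.arctan2(e[1],e[0]))
def traymasks(p):
    h=cv2.cvtColor(p,cv2.COLOR_BGR2HSV)
    m=cv2.inRange(h,(21,50,120),(36,180,255))
    cs,_=cv2.findContours(m,cv2.RETR_EXTERNAL,cv2.CHAIN_APPROX_NONE)
    return [c for c in cs if cv2.contourArea(c)>1500]
E
python3 - <<'E'
from meas import *
for n in ("top","side"):
    p=cv2.imread(f"pics/{n}0.png"); cm=camera_model(n)
    for c in traymasks(p):
        if n=="top" and c[:,0,1].min()<110 or n=="side" and c[:,0,0].max()<130: continue
        m=np.zeros(p.shape[:2],np.uint8); cv2.drawContours(m,[c],-1,255,-1)
        k=31 if n=="top" else 31
        o=cv2.morphologyEx(m,cv2.MORPH_OPEN,cv2.getStructuringElement(cv2.MORPH_ELLIPSE,(41,41)))
        if o.max()==0: continue
        # contour points on plane z=.01; body = points; tab cut by opening (dilated)
        P=plane(cm,c[:,0],.01)[:,:2]
        o=cv2.dilate(o,np.ones((19,19)))
        keep=o[c[:,0,1],c[:,0,0]]>0
        full=rect(P); 
        print(n,"px",c[:,0].mean(0).round(),"full",full[0].round(4),full[1].round(1),full[2].round(1))
        # approx polygon corners
        ap=cv2.approxPolyDP(c,4,True)[:,0]; print("  ",np.c_[ap,plane(cm,ap,.01)[:,:2].round(3)].tolist())
E
```

```text
top px [396. 242.] full [ 0.4697 -0.309 ] [124.8 125.4] -83.7
   [[419.0, 211.0, 0.538, -0.361], [365.0, 217.0, 0.523, -0.242], [372.0, 273.0, 0.402, -0.256], [427.0, 268.0, 0.414, -0.376]]
top px [246. 232.] full [0.4908 0.016 ] [125.  167.7] -10.4
   [[242.0, 190.0, 0.578, 0.029], [237.0, 208.0, 0.537, 0.039], [223.0, 207.0, 0.539, 0.07], [212.0, 261.0, 0.421, 0.09], [267.0, 272.0, 0.399, -0.03], [278.0, 217.0, 0.519, -0.051], [265.0, 213.0, 0.527, -0.023], [267.0, 195.0, 0.567, -0.026]]
top px [159. 175.] full [0.6072 0.2153] [167.7 125.7] -81.0
   [[169.0, 138.0, 0.693, 0.197], [161.0, 139.0, 0.69, 0.215], [165.0, 150.0, 0.665, 0.204], [160.0, 156.0, 0.651, 0.215], [147.0, 152.0, 0.66, 0.244], [147.0, 140.0, 0.687, 0.246], [142.0, 142.0, 0.682, 0.257], [143.0, 159.0, 0.643, 0.252], [130.0, 161.0, 0.638, 0.281], [135.0, 215.0, 0.517, 0.262], [190.0, 208.0, 0.535, 0.142], [185.0, 156.0, 0.652, 0.159], [170.0, 154.0, 0.656, 0.193]]
top px [318. 161.] full [ 0.6454 -0.1385] [166.3 124.8] -86.4
   [[303.0, 127.0, 0.724, -0.104], [303.0, 143.0, 0.687, -0.105], [290.0, 145.0, 0.682, -0.075], [293.0, 199.0, 0.56, -0.084], [347.0, 197.0, 0.566, -0.203], [344.0, 143.0, 0.689, -0.197], [330.0, 142.0, 0.691, -0.165], [329.0, 126.0, 0.728, -0.163], [320.0, 126.0, 0.727, -0.143], [326.0, 135.0, 0.707, -0.156], [313.0, 143.0, 0.688, -0.127], [307.0, 137.0, 0.701, -0.113], [311.0, 127.0, 0.725, -0.122]]
```

Tray centres agree between rectangle fit and four-corner averages, and the sizes come out right (124.8 × 125.4 mm). Next are the piece tops in both views.

```bash
python3 - <<'E'
from meas import *
rg={"top":{"block":(130,160,190,212),"ring":(295,150,345,196),"oct":(222,215,270,262)},
    "side":{"block":(180,285,240,350),"ring":(238,170,276,206),"oct":(285,228,335,275)}}
cen={}
for n in ("top","side"):
    p=cv2.imread(f"pics/{n}0.png"); h=cv2.cvtColor(p,cv2.COLOR_BGR2HSV);cm=camera_model(n)
    vis=p.copy()
    for k,(a,b,c,d) in rg[n].items():
        hh=h[b:d,a:c]
        dark=(hh[...,0]<20).astype(np.uint8)*255
        # largest component
        N,L,S,_=cv2.connectedComponentsWithStats(dark); i=1+S[1:,4].argmax(); piece=L==i
        V=hh[...,2]; th,_=cv2.threshold(V[piece].reshape(-1,1),0,255,cv2.THRESH_OTSU)
        top=(piece&(V>th)).astype(np.uint8)
        N,L,S,_=cv2.connectedComponentsWithStats(top); i=1+S[1:,4].argmax(); top=(L==i).astype(np.uint8)*255
        cs,_=cv2.findContours(top,cv2.RETR_EXTERNAL,cv2.CHAIN_APPROX_NONE)
        ct=max(cs,key=cv2.contourArea)+np.array([a,b]); cv2.drawContours(vis,[ct],-1,(0,255,0),1)
        z={"block":.045,"ring":.043,"oct":.049}[k]
        r=rect(plane(cm,cv2.convexHull(ct)[:,0],z)[:,:2])
        M=cv2.moments(cv2.convexHull(ct)); uv=np.array([M["m10"]/M["m00"],M["m01"]/M["m00"]]); cen[n,k]=uv
        print(n,k,"th",th,"px",uv.round(1),"rect",r[0].round(4),r[1].round(1),r[2].round(1),"cent",plane(cm,uv,z)[0].round(4))
    x0,y0,x1,y1=(115,115,445,290) if n=="top" else (130,110,400,370)
    f=800/(x1-x0) if n=="top" else 600/(y1-y0)
    cv2.imwrite(f"pics/{n}0m.png",cv2.resize(vis[y0:y1,x0:x1],None,fx=f,fy=f,interpolation=cv2.INTER_NEAREST))
for k in rg["top"]:
    X,e=tri("top",cen["top",k],"side",cen["side",k]); print(k,"tri",X.round(4),"gap",round(e,4))
h=cv2.cvtColor(cv2.imread("pics/side0.png"),cv2.COLOR_BGR2HSV)
print(h[165,340],h[330,230],h[345,190])
# plain tray corners two views
for ut,us in [((419,211),None)]: pass
E
```

```text
top block th 122.0 px [156.2 181.4] rect [0.587  0.2097] [88.5 31.8] -0.5 cent [0.5866 0.2097 0.045 ]
top ring th 117.0 px [318.7 168.5] rect [ 0.623  -0.1351] [57.1 55.8] -89.9 cent [ 0.6218 -0.1366  0.043 ]
top oct th 167.0 px [245.1 240.1] rect [0.4653 0.0163] [44.9 45.1] -66.8 cent [0.4653 0.0163 0.049 ]
side block th 121.0 px [205.3 306.7] rect [0.5857 0.2153] [ 99.7 115.3] -70.2 cent [0.5935 0.2076 0.045 ]
side ring th 130.0 px [256.4 178.6] rect [ 0.6224 -0.1445] [82.8 72.2] -72.2 cent [ 0.6236 -0.1484  0.043 ]
side oct th 126.0 px [310.2 239.4] rect [0.4645 0.0112] [95.6 69.2] -72.6 cent [0.4659 0.0083 0.049 ]
block tri [0.5891 0.2096 0.0479] gap 0.0062
ring tri [ 0.6193 -0.1355  0.0532] gap 0.0002
oct tri [0.4648 0.0158 0.0563] gap 0.0004
[ 26  88 246] [ 26  94 245] [ 25  93 246]
```

View pics/top0m.png

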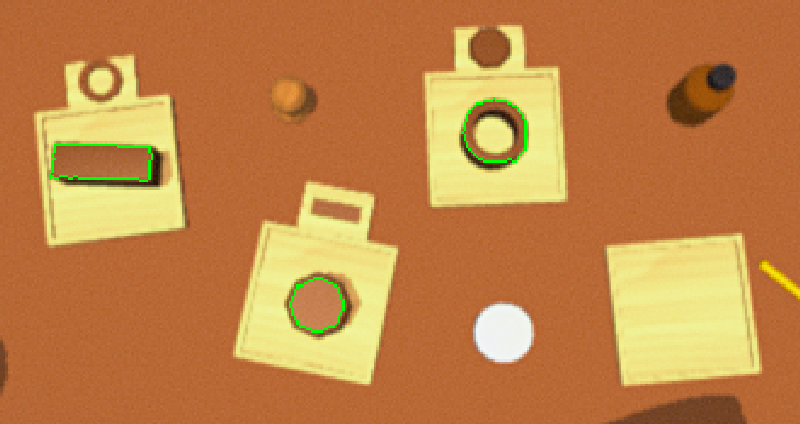

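View pics/side0m.png

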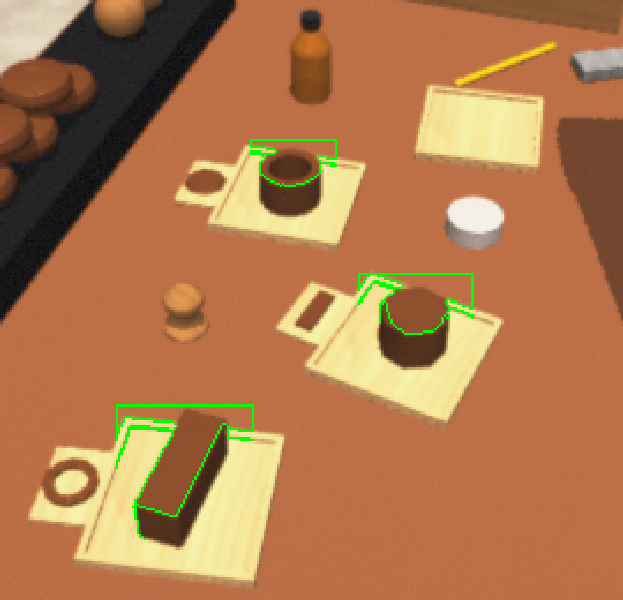

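The side mask leaks onto the bench behind the pieces, since it's the same hue. I'll use points read off the side picture for height: ring top centre (255.7,182.4), octagon (309.8,243.4), block (208.4,310.6).

```bash
python3 - <<'E'
from meas import *
for k,a,b in [("ring",(318.7,168.5),(255.7,182.4)),("oct",(245.1,240.1),(309.8,243.4)),("block",(156.2,181.4),(208.4,310.6)),
 ("plain corner FL",(365,217),(130+430/2.308,110+86/2.308)),("plain far-R",(372,273),(130+543/2.308,110+97/2.308))]:
    X,e=tri("top",a,"side",b); print(k,X.round(4),round(e,4))
for n in("side","top"):
  for k,pt in [("tin",(.444,-.147,.02)),]: pass
# knob, tin, bottle tops from top view
for k,a,z in [("knob",(235,154),.042),("tin",(322,252),.022),("bottle cap",(412,147),.1)]: print(k,plane("top",a,z).round(3))
E
```

```text
ring [ 0.6218 -0.1369  0.0415] 0.0008
oct [0.465  0.0165 0.0467] 0.0009
block [0.5872 0.2107 0.0411] 0.0002
plain corner FL [ 0.5116 -0.2222  0.1012] 0.0028
plain far-R [ 0.4048 -0.2342  0.1027] 0.0008
knob [[0.65  0.044 0.042]]
tin [[ 0.444 -0.147  0.022]]
bottle cap [[ 0.657 -0.318  0.1  ]]
```

```bash
cat > go.py <<'E'
import sys,numpy as np
from rig import telemetry
from scipy.spatial.transform import Rotation as R
x,y,tip,yaw=map(float,sys.argv[1:5])
s=telemetry.sense(); p=np.array(s["eef_pos"]); r=R.from_euler("xyz",s["eef_rot"],degrees=True)
rt=R.from_euler("xyz",[180,0,yaw],degrees=True)
d=np.array([x,y,tip+.191])-p
print("t",round(s["t"],2),"pos",p.round(4),"tip",round(p[2]-.191,4),"rot",np.round(s["eef_rot"],2),"F",np.round(s["force"],1),"w",round(s["grip_width"],4),"j",np.round(s["joints"],0))
print("shift cm, current axes",(r.inv().apply(d)*100).round(2),"| axes after turn",(rt.inv().apply(d)*100).round(2),"| turn rad",(r.inv()*rt).as_rotvec().round(3),"dist",round(np.linalg.norm(d)*100,1))
E
python3 -m handwheel '[[[3.3,-2.32,0,0,0,0,9],[3.3,-2.32,0,0,0,0,9],[3.3,-2.32,0,0,0,0,9],[3.3,-2.32,0,0,0,0,9],[3.3,-2.32,0,0,0,0,9],[3.3,-2.32,0,0,0,0,9],[3.3,-2.32,0,0,0,0,9],[3.3,-2.32,0,0,0,0,9],[3.3,-2.32,0,0,0,0,9],[3.3,-2.32,0,0,0,0,9],[3.3,-2.32,0,0,0,0,9],[3.3,-2.32,0,0,0,0,9]]]' 10
python3 go.py 0.622 -0.137 0.12 5
```

```text
t: 1.1
eef_pos: [0.4996, -0.291, 0.4047]
eef_rot: [-180.0, 0.0, 16.4]
force: [0.6, -0.4, 0.3]
grip_width: 0.0901
t 1.1 pos [ 0.4996 -0.291   0.4047] tip 0.2137 rot [-1.7999e+02  1.0000e-02  1.6370e+01] F [ 0.6 -0.4  0.3] w 0.0901 j [-33.  11. 114.  -0.  55.  41.]
shift cm, current axes [ 16.09 -11.33   9.37] | axes after turn [ 13.54 -14.28   9.37] | turn rad [-0.     0.     0.198] dist 21.8
```

```bash
python3 -m handwheel '[[[0,0,0,0,0,0.1,9],[0,0,0,0,0,0.098,9],[2.7,-2.86,0,0,0,0,9],[2.7,-2.86,0,0,0,0,9],[2.7,-2.86,0,0,0,0,9],[2.7,-2.86,0,0,0,0,9],[2.7,-2.86,0,0,0,0,9],[0,0,0,0,0,0,9],[0,0,0,0,0,0,9],[0,0,0,0,0,0,9]]]'
python3 go.py 0.622 -0.137 0.12 5
python3 - <<'E'
from h import *
cm=camera_model("wrist"); p,d=snapshot("wrist"); cv2.imwrite("pics/w1.png",p); np.savez("pics/w1.npz",d=d,**{k:np.array(v) for k,v in cm.items()})
print(cm, -np.array(cm["R"]).T@cm["t"])
E
```

```text
t: 1.93
eef_pos: [0.6204, -0.1386, 0.4043]
eef_rot: [-180.0, 0.1, 5.1]
force: [0.3, -0.6, 0.5]
grip_width: 0.0898
t 1.93 pos [ 0.6204 -0.1386  0.4043] tip 0.2133 rot [-1.7999e+02  5.0000e-02  5.0600e+00] F [ 0.3 -0.6  0.5] w 0.0898 j [-15.  16. 107.  -0.  57.  70.]
shift cm, current axes [ 0.18 -0.15  9.33] | axes after turn [ 0.17 -0.15  9.33] | turn rad [-0.     0.001  0.001] dist 9.3
{'fx': 340.4402995902163, 'fy': 340.4402995902163, 'cx': 277.7144763946948, 'cy': 212.22268996987225, 'R': array([[ 8.71620895e-02, -9.96194026e-01, -4.82079013e-04],
       [-9.67220136e-01, -8.47428582e-02,  2.39382241e-01],
       [-2.38512011e-01, -2.03987798e-02, -9.70925286e-01]]), 't': array([-0.19177996,  0.56149012,  0.53314638])} [ 0.6869623  -0.13259224  0.38314209]
```

View pics/w1.png

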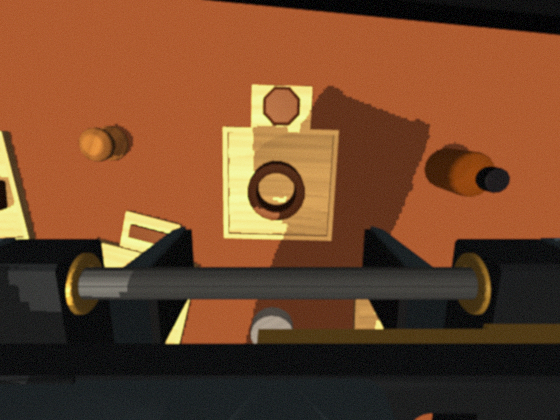

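The wrist view shows the ring centred at about (276,190), the tray corners near (223,127), (338,130), (331,240) and (224,239), and the octagon sample at (282,106). I'll cast these to points.

```bash
python3 - <<'E'
from meas import *
z=np.load("pics/w1.npz"); cm={k:z[k] for k in z.files}; p=cv2.imread("pics/w1.png")
print("tray corners z=.01", plane(cm,[(223,127),(338,130),(331,240),(224,239)],.01).round(4).tolist(), plane(cm,[(223,127),(338,130),(331,240),(224,239)],.01).mean(0))
h=cv2.cvtColor(p,cv2.COLOR_BGR2HSV); roi=h[150:225,240:315]
m=((roi[...,0]<18)|(roi[...,2]<90)).astype(np.uint8)*255
N,L,S,_=cv2.connectedComponentsWithStats(m); i=1+S[1:,4].argmax(); m=(L==i).astype(np.uint8)*255
c=max(cv2.findContours(m,0,1)[0],key=cv2.contourArea)[:,0]+[240,150]
print("piece bbox px",c.min(0),c.max(0))
for zz in (.043,.005): print(zz,[v.round(4) for v in rect(plane(cm,c,zz)[:,:2])[:2]])
# depth
C=cloud(cm,z["d"]); print("depth z floor",C[225,240],"ring top",C[190,253:262,2], C[165:170,276,2],C[212:218,276,2])
# two views: ring from top
print(tri("top",(318.7,168.5),cm,c.min(0)/2+c.max(0)/2))
print("tray corner tri",[ (tri("top",a,cm,b)[0].round(4).tolist()) for a,b in [((290,145),(223,127)),((344,143),(338,130)),((347,197),(331,240)),((293,199),(224,239))]])
E
```

```text
tray corners z=.01 [[0.6832, -0.0743, 0.01], [0.6908, -0.1965, 0.01], [0.5678, -0.2045, 0.01], [0.5583, -0.0816, 0.01]] [ 0.62501826 -0.13923353  0.01      ]
piece bbox px [248 150] [314 224]
0.043 [array([ 0.6289, -0.1413]), array([75.6957, 67.764 ])]
0.005 [array([ 0.6224, -0.1422]), array([84.1522, 75.3345])]
depth z floor [ 0.57487391 -0.09839844  0.00413321] ring top [0.04283246 0.04210531 0.0403628  0.04153669 0.02546034 0.00715619
 0.00516807 0.00524294 0.00250883] [0.04209064 0.04257842 0.04141312 0.04317924 0.04135972] [0.04170732 0.04225257 0.04209027 0.04284663 0.04290038 0.04076302]
(array([ 0.62651505, -0.14010176,  0.02162151]), np.float64(0.0023904067489329845))
tray corner tri [[0.6828, -0.0748, 0.0088], [0.6908, -0.1977, 0.0038], [0.5669, -0.2043, 0.007], [0.5593, -0.0829, 0.0138]]
```

```bash
python3 - <<'E'
from meas import *
z=np.load("pics/w1.npz"); cm={k:z[k] for k in z.files}
print(plane(cm,(276,190),.043))
C=cloud(cm,z["d"])[145:235,235:320]; q=C[(C[...,2]>.037)&(C[...,2]<.05)][:,:2].astype(np.float32)
print("wrist depth top", cv2.minEnclosingCircle(q*1000), len(q))
C=cloud(camera_model("top"),np.load("pics/top0.npy"))[145:200,290:350]; q=C[(C[...,2]>.037)&(C[...,2]<.05)][:,:2].astype(np.float32)
print("top depth top", cv2.minEnclosingCircle(q*1000), len(q))
E
python3 go.py 0.622 -0.137 0.014 5
```

```text
[[ 0.62634506 -0.13598838  0.043     ]]
wrist depth top ((623.038818359375, -135.66896057128906), 29.952899932861328) 1486
top depth top ((621.7706298828125, -137.18655395507812), 30.00144386291504) 339
t 1.98 pos [ 0.6202 -0.1391  0.4044] tip 0.2134 rot [-1.7999e+02  4.0000e-02  5.0100e+00] F [-0.1  0.1 -0.6] w 0.0897 j [-15.  16. 107.  -0.  57.  70.]
shift cm, current axes [ 0.22 -0.2  19.94] | axes after turn [ 0.2  -0.2  19.94] | turn rad [-0.     0.001  0.   ] dist 19.9
```

Both depth views give a ring centre within 2 mm of each other (0.6225, −0.1365), radius 30.0 mm and top at 42–43 mm, which matches what the task states. Descending to grasp.

```bash
python3 -m handwheel '[[[0.25,-0.22,2,0,0,0,7.6],[0,0,4,0,0,0,7.6],[0,0,4,0,0,0,7.6],[0,0,4,0,0,0,7.6],[0,0,3,0,0,0,7.6],[0,0,2,0,0,0,7.6],[0,0,0.9,0,0,0,7.6],[0,0,0,0,0,0,7.6],[0,0,0,0,0,0,7.6]]]' 10
python3 go.py 0.6225 -0.1365 0.014 5
```

```text
t: 2.73
eef_pos: [0.6231, -0.1369, 0.2065]
eef_rot: [180.0, -0.0, 5.0]
force: [0.2, -0.7, 0.1]
grip_width: 0.0757
t 2.73 pos [ 0.6231 -0.1369  0.2065] tip 0.0155 rot [ 1.7999e+02 -2.0000e-02  4.9800e+00] F [ 0.2 -0.7  0.1] w 0.0757 j [-14.  32. 109.  -0.  38.  71.]
shift cm, current axes [-0.05 -0.05  0.15] | axes after turn [-0.05 -0.05  0.15] | turn rad [ 0. -0. -0.] dist 0.2
```

```bash
python3 -m handwheel '[[[0,0,0,0,0,0,5],[0,0,0,0,0,0,5],[0,0,0,0,0,0,5],[0,0,0,0,0,0,5],[0,0,0,0,0,0,5],[0,0,0,0,0,0,5]]]' 10
python3 go.py 0.6225 -0.1365 0.014 5
```

```text
t: 3.23
eef_pos: [0.6236, -0.1364, 0.2072]
eef_rot: [180.0, -0.1, 5.0]
force: [-1.7, -1.3, 9.3]
grip_width: 0.0601
t 3.23 pos [ 0.6236 -0.1364  0.2072] tip 0.0162 rot [ 1.7996e+02 -1.0000e-01  5.0300e+00] F [-1.7 -1.3  9.3] w 0.0601 j [-14.  32. 109.  -0.  38.  71.]
shift cm, current axes [-0.11  0.    0.22] | axes after turn [-0.11  0.    0.22] | turn rad [ 0.001 -0.002  0.001] dist 0.2
```

```bash
python3 -m handwheel '[[[0,0,0,0,0,0,5]]]' 10; python3 -m handwheel '[[[0,0,-0.4,0,0,0,5],[0,0,-0.6,0,0,0,5],[0,0,0,0,0,0,5]]]' 10; python3 go.py 0.6225 -0.1365 0.014 5
```

```text
t: 3.32
eef_pos: [0.6236, -0.1364, 0.2072]
eef_rot: [180.0, -0.1, 5.0]
force: [-2.9, -0.9, 9.0]
grip_width: 0.06
t: 3.57
eef_pos: [0.6234, -0.1362, 0.2172]
eef_rot: [180.0, -0.1, 5.0]
force: [0.2, 0.4, -0.2]
grip_width: 0.06
t 3.57 pos [ 0.6234 -0.1362  0.2172] tip 0.0262 rot [ 1.7997e+02 -9.0000e-02  5.0400e+00] F [ 0.2  0.4 -0.2] w 0.06 j [-14.  31. 109.   0.  39.  71.]
shift cm, current axes [-0.1   0.02  1.22] | axes after turn [-0.1   0.02  1.22] | turn rad [ 0.001 -0.002  0.001] dist 1.2
```

Lifted free (0 N, width 60 mm). Carrying it to the plain tray.

```bash
python3 -m handwheel '[[[0,0,-3,0,0,0,5],[0,0,-3,0,0,0,5],[-1.8,1.7,-1,0,0,0,5],[-2.5,2.36,0,0,0,0,5],[-2.5,2.36,0,0,0,0,5],[-2.5,2.36,0,0,0,0,5],[-2.5,2.36,0,0,0,0,5],[-2.5,2.36,0,0,0,0,5],[-1.8,1.7,0,0,0,0,5],[-0.7,0.65,0,0,0,0,5],[0,0,0,0,0,0,5]]]' 10
python3 go.py 0.4705 -0.309 0.0157 5
```

```text
t: 4.48
eef_pos: [0.4686, -0.3099, 0.2859]
eef_rot: [180.0, -0.0, 4.9]
force: [1.0, 0.6, -0.7]
grip_width: 0.0599
t 4.48 pos [ 0.4686 -0.3099  0.2859] tip 0.0949 rot [ 1.7999e+02 -1.0000e-02  4.9000e+00] F [ 1.   0.6 -0.7] w 0.0599 j [-36.  20. 118.  -0.  42.  49.]
shift cm, current axes [ 0.2  -0.08  7.92] | axes after turn [ 0.2  -0.08  7.92] | turn rad [ 0.    -0.    -0.002] dist 7.9
```

```bash
python3 -m handwheel '[[[0.2,-0.08,2,0,0,0,5],[0,0,2.5,0,0,0,5],[0,0,2,0,0,0,5],[0,0,0.8,0,0,0,5],[0,0,0.3,0,0,0,5],[0,0,0,0,0,0,5],[0,0,0,0,0,0,5]]]' 10
python3 -m handwheel '[[[0,0,0.1,0,0,0,5],[0,0,0,0,0,0,5]]]' 10
```

```text
t: 5.07
eef_pos: [0.4722, -0.3077, 0.2106]
eef_rot: [180.0, -0.0, 5.1]
force: [-0.2, -0.5, -1.0]
grip_width: 0.0598
t: 5.23
eef_pos: [0.4718, -0.3079, 0.2096]
eef_rot: [179.9, -0.1, 5.0]
force: [-0.3, 0.4, -0.1]
grip_width: 0.0603
```

```bash
python3 -m handwheel '[[[0,0,0.1,0,0,0,5],[0,0,0,0,0,0,5]]]' 10; python3 go.py 0.4705 -0.309 0.0157 5
```

```text
t: 5.4
eef_pos: [0.4716, -0.3079, 0.2081]
eef_rot: [180.0, -0.0, 5.0]
force: [0.5, -0.5, -0.4]
grip_width: 0.0601
t 5.4 pos [ 0.4716 -0.3079  0.2081] tip 0.0171 rot [ 1.7998e+02 -3.0000e-02  5.0200e+00] F [ 0.5 -0.5 -0.4] w 0.0601 j [-36.  27. 118.   0.  35.  49.]
shift cm, current axes [-0.12  0.1   0.14] | axes after turn [-0.12  0.1   0.14] | turn rad [ 0. -0.  0.] dist 0.2
```

```bash
python3 -m handwheel '[[[0,0,0.05,0,0,0,5],[0,0,0,0,0,0,5]]]' 10; python3 -m handwheel '[[[0,0,0.05,0,0,0,5],[0,0,0,0,0,0,5]]]' 10
```

```text
t: 5.57
eef_pos: [0.4715, -0.3079, 0.2073]
eef_rot: [180.0, -0.0, 5.0]
force: [0.6, -0.6, 0.1]
grip_width: 0.0598
t: 5.73
eef_pos: [0.4716, -0.3079, 0.2071]
eef_rot: [-180.0, 0.0, 5.0]
force: [-2.9, 1.5, 9.1]
grip_width: 0.0605
```

Contact registered at 9 N, at the same TCP height as the pick. Releasing and lifting.

```bash
python3 -m handwheel '[[[0,0,-0.05,0,0,0,6.5],[0,0,0,0,0,0,7.4],[0,0,0,0,0,0,7.8],[0,0,0,0,0,0,7.8],[0,0,-1,0,0,0,7.8],[0,0,-3,0,0,0,7.8],[0,0,-4,0,0,0,7.8],[0,0,-4,0,0,0,7.8],[0,0,0,0,0,0,7.8]]]' 10
python3 go.py 0.465 0.0165 0.12 0
python3 - <<'E'
from h import *
p,d=snapshot("top"); cv2.imwrite("pics/top1.png",p[100:300,100:460]); np.save("pics/top1.npy",d)
E
```

```text
t: 6.48
eef_pos: [0.4731, -0.3089, 0.3349]
eef_rot: [179.6, -0.4, 5.0]
force: [2.0, -1.6, 1.2]
grip_width: 0.0779
t 6.48 pos [ 0.4731 -0.3089  0.3349] tip 0.1439 rot [179.65  -0.41   5.04] F [ 2.  -1.6  1.2] w 0.0779 j [-36.  15. 117.   0.  47.  49.]
shift cm, current axes [  2.03 -32.5    2.21] | axes after turn [ -0.81 -32.54   2.39] | turn rad [ 0.006 -0.007  0.088] dist 32.6
```

View pics/top1.png

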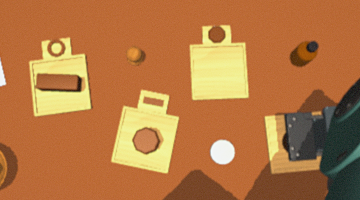

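```bash
python3 -m handwheel '[[[0.1,-2,-1,0,0,0,7.8],[0.2,-3.6,-1,0,0,0,7.8],[0.25,-3.6,-1,0,0,0,7.8],[0.25,-3.6,-1,0,0,0,7.8],[0.25,-3.6,-1,0,0,0,7.8],[0.25,-3.6,0,0,0,0,7.8],[0.25,-3.6,0,0,0,0,7.8],[0.25,-3.6,0,0,0,0,7.8],[0.25,-3.6,0,0,0,0,7.8],[0.2,-1.7,0,0,0,0,7.8],[0,0,0,0,0,0,7.8],[0,0,0,0,0,0,7.8]]]' 10
python3 go.py 0.465 0.0165 0.12 0
cat > wsnap.py <<'E'
import sys
from h import *
n=sys.argv[1]
cm=camera_model("wrist"); p,d=snapshot("wrist"); cv2.imwrite(f"pics/{n}.png",p); np.savez(f"pics/{n}.npz",d=d,**{k:np.array(v) for k,v in cm.items()})
E
python3 wsnap.py w2
```

```text
t: 7.53
eef_pos: [0.4651, 0.0186, 0.377]
eef_rot: [-180.0, 0.0, 5.1]
force: [-0.2, -0.6, -1.0]
grip_width: 0.0782
t 7.53 pos [0.4651 0.0186 0.377 ] tip 0.186 rot [-1.80e+02  3.00e-02  5.15e+00] F [-0.2 -0.6 -1. ] w 0.0782 j [ -1.   2. 127.  -0.  51.  84.]
shift cm, current axes [-0.03  0.21  6.6 ] | axes after turn [-0.01  0.21  6.6 ] | turn rad [-0.     0.001  0.09 ] dist 6.6
```

View pics/w2.png

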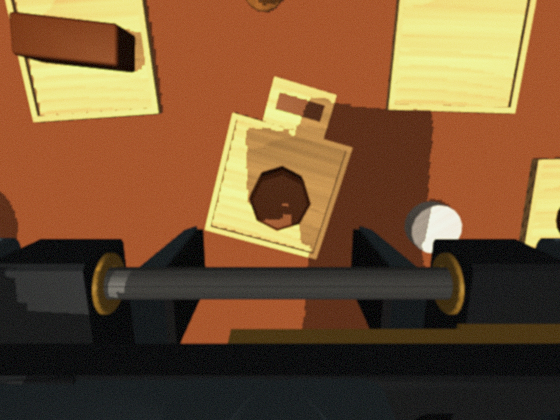

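```bash
python3 - <<'E'
from meas import *
def an(cm,d,x0,y0,x1,y1,lo,hi,nm):
    C=cloud(cm,d)[y0:y1,x0:x1]; m=((C[...,2]>lo)&(C[...,2]<hi)).astype(np.uint8)*255
    m=cv2.morphologyEx(m,cv2.MORPH_OPEN,np.ones((3,3)))
    c=max(cv2.findContours(m,0,1)[0],key=cv2.contourArea)[:,0]+[x0,y0]
    zz=np.median(C[...,2][m>0]); P=plane(cm,c,.049)[:,:2]; hu=cv2.convexHull((P*1000).astype(np.float32))[:,0]
    print(nm,"z",zz.round(4),rect(P))
    a=np.arange(0,45,3); 
    for t in a:
        w=[np.ptp(hu@[np.cos(np.radians(t+k*45)),np.sin(np.radians(t+k*45))]) for k in range(4)]
        print(t,np.mean(w).round(1),end="; ")
    print(); ap=cv2.approxPolyDP(c,3,True)[:,0]; print(len(ap),ap.tolist())
z=np.load("pics/w2.npz"); cm={k:z[k] for k in z.files}
an(cm,z["d"],235,150,330,245,.043,.055,"wrist")
an(camera_model("top"),np.load("pics/top1.npy"),222,215,270,262,.043,.055,"top")
print("tray corners",plane(cm,[(233,113),(352,148),(315,257),(206,229)],.01).round(4).tolist(),plane(cm,[(233,113),(352,148),(315,257),(206,229)],.01).mean(0))
E
```

```text
wrist z 0.0477 (array([0.46710446, 0.01763298]), array([53.08344269, 53.10333252]), np.float32(-22.478743))
0 56.2; 3 56.0; 6 55.8; 9 55.6; 12 55.2; 15 54.8; 18 54.1; 21 53.4; 24 53.4; 27 54.2; 30 54.9; 33 55.4; 36 55.8; 39 56.1; 42 56.2; 
8 [[284, 171], [260, 177], [249, 197], [256, 220], [275, 230], [298, 224], [309, 206], [303, 181]]
top z 0.048 (array([0.46465179, 0.01557655]), array([53.28321838, 52.76971436]), np.float32(-25.20818))
0 55.1; 3 55.0; 6 55.0; 9 54.8; 12 54.5; 15 54.0; 18 53.5; 21 53.3; 24 53.7; 27 54.1; 30 54.5; 33 54.8; 36 55.1; 39 55.2; 42 55.2; 
8 [[248, 228], [237, 230], [232, 239], [236, 250], [244, 254], [255, 250], [258, 243], [256, 232]]
tray corners [[0.5423, 0.0696, 0.01], [0.5193, -0.0508, 0.01], [0.4007, -0.0273, 0.01], [0.4218, 0.0913, 0.01]] [0.4710269  0.02071634 0.01      ]
```

```bash
python3 -m handwheel '[[[0,0,1,0,0,-0.101,7.4],[0,0,2,0,0,-0.101,7.4],[0,0,2,0,0,-0.101,7.4],[0,0.21,3,0,0,0,7.4],[0,0,3,0,0,0,7.4],[0,0,3,0,0,0,7.4],[0,0,2,0,0,0,7.4],[0,0,1,0,0,0,7.4],[0,0,0,0,0,0,7.4],[0,0,0,0,0,0,7.4]]]' 12
python3 go.py 0.4658 0.0166 0.015 22.5
```

```text
t: 8.42
eef_pos: [0.4664, 0.0154, 0.2075]
eef_rot: [-180.0, 0.0, 22.3]
force: [-0.4, -1.2, -0.1]
grip_width: 0.074
t 8.42 pos [0.4664 0.0154 0.2075] tip 0.0165 rot [-1.7999e+02  3.0000e-02  2.2340e+01] F [-0.4 -1.2 -0.1] w 0.074 j [ -1.  22. 129.  -0.  30.  67.]
shift cm, current axes [-0.01 -0.14  0.15] | axes after turn [-0.01 -0.14  0.15] | turn rad [-0.     0.001 -0.003] dist 0.2
```

```bash
python3 -m handwheel '[[[0,-0.1,0.1,0,0,0,7.4],[0,0,0,0,0,0,4.5],[0,0,0,0,0,0,4.5],[0,0,0,0,0,0,4.5],[0,0,0,0,0,0,4.5],[0,0,0,0,0,0,4.5],[0,0,0,0,0,0,4.5],[0,0,0,0,0,0,4.5]]]' 12; python3 -m handwheel '[[[0,0,-0.4,0,0,0,4.5],[0,0,-0.6,0,0,0,4.5],[0,0,0,0,0,0,4.5]]]' 12; python3 go.py 0.6246 -0.1395 0.1 3.6
```

```text
t: 9.08
eef_pos: [0.4661, 0.0169, 0.2069]
eef_rot: [180.0, -0.0, 22.4]
force: [-2.5, 0.3, 10.9]
grip_width: 0.0537
t: 9.33
eef_pos: [0.4661, 0.0169, 0.2173]
eef_rot: [180.0, -0.1, 22.4]
force: [-0.2, -0.3, -0.7]
grip_width: 0.0542
t 9.33 pos [0.4661 0.0169 0.2173] tip 0.0263 rot [ 1.7997e+02 -7.0000e-02  2.2390e+01] F [-0.2 -0.3 -0.7] w 0.0542 j [ -1.  20. 129.   0.  31.  67.]
shift cm, current axes [ 8.7  20.5  -7.35] | axes after turn [14.83 16.6  -7.37] | turn rad [ 0.    -0.001  0.328] dist 23.5
```

```bash
python3 -m handwheel '[[[0,0,-2.4,0,0,0.11,4.5],[0,0,-2.5,0,0,0.11,4.5],[0,0,-2.4,0,0,0.108,4.5],[1.4,1.55,0,0,0,0,4.5],[2.5,2.8,0,0,0,0,4.5],[2.5,2.8,0,0,0,0,4.5],[2.5,2.8,0,0,0,0,4.5],[2.5,2.8,0,0,0,0,4.5],[2,2.25,0,0,0,0,4.5],[1.4,1.55,0,0,0,0,4.5],[0,0,0,0,0,0,4.5],[0,0,0,0,0,0,4.5]]]' 12
python3 go.py 0.6246 -0.1395 0.0159 3.6
```

```text
t: 10.33
eef_pos: [0.6241, -0.1396, 0.289]
eef_rot: [-180.0, 0.0, 3.5]
force: [-0.8, 0.5, -0.0]
grip_width: 0.0542
t 10.33 pos [ 0.6241 -0.1396  0.289 ] tip 0.098 rot [-1.80e+02  1.00e-02  3.54e+00] F [-0.8  0.5 -0. ] w 0.0542 j [-15.  25. 109.  -0.  46.  72.]
shift cm, current axes [ 0.05 -0.01  8.21] | axes after turn [ 0.05 -0.01  8.21] | turn rad [-0.     0.    -0.001] dist 8.2
```

```bash
python3 -m handwheel '[[[0.05,0,2,0,0,0,4.5],[0,0,2.5,0,0,0,4.5],[0,0,2,0,0,0,4.5],[0,0,1,0,0,0,4.5],[0,0,0.4,0,0,0,4.5],[0,0,0,0,0,0,4.5],[0,0,0,0,0,0,4.5]]]' 12; python3 -m handwheel '[[[0,0,0.1,0,0,0,4.5],[0,0,0,0,0,0,4.5]]]'
```

```text
t: 10.92
eef_pos: [0.6246, -0.1388, 0.2111]
eef_rot: [180.0, -0.0, 3.6]
force: [0.0, -0.2, -1.3]
grip_width: 0.0539
t: 11.08
eef_pos: [0.6247, -0.139, 0.2102]
eef_rot: [180.0, -0.1, 3.6]
force: [0.3, 0.8, -0.8]
grip_width: 0.0541
```

```bash
python3 -m handwheel '[[[0,0,0.05,0,0,0,4.5],[0,0,0,0,0,0,4.5]]]';  python3 -m handwheel '[[[0,0,0.05,0,0,0,4.5],[0,0,0,0,0,0,4.5]]]'
```

```text
t: 11.25
eef_pos: [0.6245, -0.139, 0.2092]
eef_rot: [180.0, -0.0, 3.6]
force: [-0.1, 0.3, -0.6]
grip_width: 0.0543
t: 11.42
eef_pos: [0.6244, -0.139, 0.2083]
eef_rot: [180.0, -0.0, 3.6]
force: [-0.2, -0.0, -0.5]
grip_width: 0.0537
```

```bash
python3 -m handwheel '[[[0,0,0.05,0,0,0,4.5],[0,0,0,0,0,0,4.5]]]';  python3 -m handwheel '[[[0,0,0.05,0,0,0,4.5],[0,0,0,0,0,0,4.5]]]'; python3 -m handwheel '[[[0,0,0.05,0,0,0,4.5],[0,0,0,0,0,0,4.5]]]'
```

```text
t: 11.58
eef_pos: [0.6244, -0.139, 0.2077]
eef_rot: [-180.0, 0.0, 3.6]
force: [0.2, -0.3, -0.5]
grip_width: 0.054
t: 11.75
eef_pos: [0.6244, -0.139, 0.2071]
eef_rot: [-180.0, 0.0, 3.6]
force: [-0.3, 0.7, -0.5]
grip_width: 0.0536
t: 11.92
eef_pos: [0.6245, -0.139, 0.2069]
eef_rot: [-180.0, 0.0, 3.6]
force: [-1.5, -0.2, 4.5]
grip_width: 0.0538
```

Gentle contact at 4.5 N. Releasing, lifting, and moving on toward the block at about (0.587, 0.210).

```bash
python3 -m handwheel '[[[0,0,0,0,0,0,6],[0,0,0,0,0,0,7.4],[0,0,0,0,0,0,7.4],[0,0,-1,0,0,0,7.4],[0,0,-3,0,0,0,7.4],[0,0,-4,0,0,0,7.4],[0,0,-4,0,0,0,7.4],[0,0,-3,0,0,0,7.4],[0,0,0,0,0,0,7.4],[0,0,0,0,0,0,7.4]]]' 12
python3 go.py 0.587 0.2100 0.19 -90; python3 wsnap.py w3
```

```text
t: 12.75
eef_pos: [0.6247, -0.139, 0.3593]
eef_rot: [179.9, -0.2, 3.6]
force: [-0.5, 0.2, -0.2]
grip_width: 0.0741
t 12.75 pos [ 0.6247 -0.139   0.3593] tip 0.1683 rot [179.93  -0.22   3.6 ] F [-0.5  0.2 -0.2] w 0.0741 j [-15.  20. 108.   0.  52.  72.]
shift cm, current axes [ -1.57 -35.07  -2.22] | axes after turn [-34.9    3.77  -2.17] | turn rad [-0.002 -0.004  1.634] dist 35.2
```

View pics/w3.png

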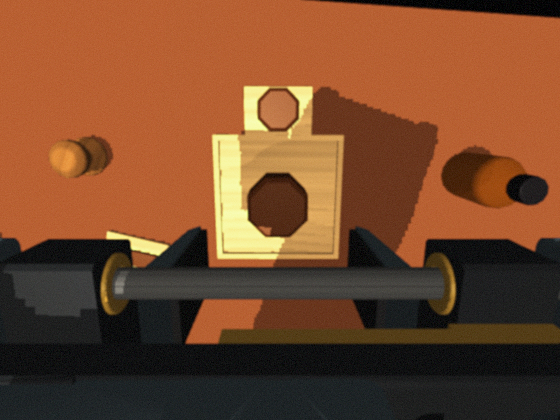

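Wrist view: octagon centred in its tray at (278,205), tray corners (213,136), (343,136), (340,258), (220,258), flats aligned with the tray. On to the block.

```bash
python3 -m handwheel '[[[-0.1,-2,-0.5,0,0,0,7.4],[-0.18,-3.9,-0.5,0,0,0,7.4],[-0.18,-3.9,-0.5,0,0,0,7.4],[-0.18,-3.9,-0.5,0,0,0,7.4],[-0.18,-3.9,0,0,0,0,7.4],[-0.18,-3.9,0,0,0,0,7.4],[-0.18,-3.9,0,0,0,0,7.4],[-0.18,-3.9,0,0,0,0,7.4],[-0.18,-3.9,0,0,0,0,7.4],[-0.1,-1.8,0,0,0,0,7.4],[0,0,0,0,0,0,7.4]]]' 12
python3 -m handwheel '[[[0,0,0,0,0,-0.123,7.4],[0,0,0,0,0,-0.123,7.4],[0,0,0,0,0,-0.123,7.4],[0,0,0,0,0,-0.123,7.4],[0,0,0,0,0,-0.123,7.4],[0,0,0,0,0,-0.123,7.4],[0,0,0,0,0,-0.123,7.4],[0,0,0,0,0,-0.123,7.4],[0,0,0,0,0,-0.123,7.4],[0,0,0,0,0,-0.123,7.4],[0,0,0,0,0,-0.123,7.4],[0,0,0,0,0,-0.123,7.4]]]' 12
python3 -m handwheel '[[[0,0,0,0,0,0,7.4],[0,0,0,0,0,0,7.4]]]'
python3 go.py 0.587 0.2100 0.19 88; python3 wsnap.py w4
python3 - <<'E'
from h import *
p,d=snapshot("top"); cv2.imwrite("pics/top2.png",p[100:300,100:460]); np.save("pics/top2.npy",d); cv2.imwrite("pics/top2f.png",p)
E
```

```text
t: 13.72
eef_pos: [0.5851, 0.2125, 0.375]
eef_rot: [180.0, 0.1, 3.8]
force: [-0.9, 0.0, 0.2]
grip_width: 0.0735
t: 14.72
eef_pos: [0.5858, 0.2085, 0.3752]
eef_rot: [-179.9, 0.1, 88.5]
force: [0.1, 1.0, -1.2]
grip_width: 0.0741
t: 14.88
eef_pos: [0.5859, 0.2087, 0.3756]
eef_rot: [-179.9, 0.0, 87.9]
force: [-0.6, -0.4, 0.6]
grip_width: 0.0744
t 14.88 pos [0.5859 0.2087 0.3756] tip 0.1846 rot [-1.799e+02  4.000e-02  8.792e+01] F [-0.6 -0.4  0.6] w 0.0744 j [ 17.  17. 109.  -0.  54.  20.]
shift cm, current axes [ 0.13  0.1  -0.54] | axes after turn [ 0.13  0.1  -0.54] | turn rad [-0.002  0.001 -0.001] dist 0.6
```

View pics/w4.png

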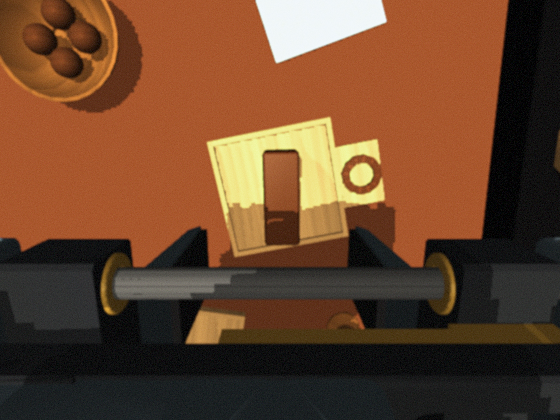

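View pics/top2f.png

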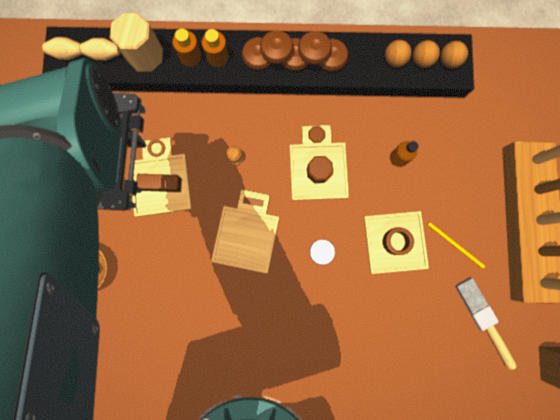

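The top view shows the octagon in its tray at (319,169) and the ring parked at (398,240). The wrist view shows the block at (282,197), nearly parallel to the tool x axis. Now measuring.

```bash
cat > dm.py <<'E'
from meas import *
def an(cm,d,x0,y0,x1,y1,lo,hi,nm,z):
    C=cloud(cm,d)[y0:y1,x0:x1]; m=((C[...,2]>lo)&(C[...,2]<hi)).astype(np.uint8)*255
    m=cv2.morphologyEx(m,cv2.MORPH_OPEN,np.ones((3,3)))
    c=max(cv2.findContours(m,0,1)[0],key=cv2.contourArea)[:,0]+[x0,y0]
    zz=np.median(C[...,2][m>0]); P=plane(cm,c,z)[:,:2]; r=rect(P)
    print(nm,"z",zz.round(4),"c",r[0].round(4),"size",r[1].round(1),"ang",r[2].round(1),"circ",np.round(cv2.minEnclosingCircle((P*1000).astype(np.float32))[0],1))
E
python3 - <<'E'
from dm import *
z=np.load("pics/w4.npz"); cm={k:z[k] for k in z.files}
an(cm,z["d"],255,140,310,255,.038,.055,"block wrist",.045)
t=camera_model("top"); d=np.load("pics/top2.npy")
an(t,np.load("pics/top0.npy"),130,160,190,212,.038,.055,"block top0",.045)
an(t,d,295,140,345,200,.042,.055,"oct top",.049)
an(t,d,370,210,425,270,.037,.055,"ring top",.043)
z=np.load("pics/w3.npz"); cm={k:z[k] for k in z.files}
an(cm,z["d"],235,160,320,245,.042,.055,"oct w3",.049)
print(plane(cm,[(213,136),(343,136),(340,258),(220,258)],.01).mean(0))
E
python3 go.py 0.587 0.2100 0.015 88
```

```text
block wrist z 0.0438 c [0.5883 0.2115] size [89.  33.5] ang -1.0 circ [588.5 211.4]
block top0 z 0.0439 c [0.5862 0.2083] size [90.  34.2] ang -0.9 circ [586.3 208. ]
oct top z 0.0479 c [ 0.6218 -0.1397] size [52.2 53.3] ang -88.9 circ [ 621.7 -139.6]
ring top z 0.0421 c [ 0.469 -0.308] size [56.5 59. ] ang -88.9 circ [ 469.4 -307.5]
oct w3 z 0.0477 c [ 0.6254 -0.1385] size [52.8 52.8] ang -86.5 circ [ 625.4 -138.5]
[ 0.62513893 -0.14045238  0.01      ]
t 14.98 pos [0.586  0.209  0.3761] tip 0.1851 rot [-1.7994e+02  2.0000e-02  8.7920e+01] F [-0.4  0.4  0.5] w 0.0743 j [ 17.  17. 109.  -0.  54.  20.]
shift cm, current axes [ 0.11  0.11 17.01] | axes after turn [ 0.11  0.09 17.01] | turn rad [-0.001  0.    -0.001] dist 17.0
```

```bash
python3 -m handwheel '[[[0.11,0.12,2,0,0,-0.018,6.5],[0,0,4,0,0,0,6.5],[0,0,4,0,0,0,6.5],[0,0,3,0,0,0,6.5],[0,0,2.5,0,0,0,6.5],[0,0,1.3,0,0,0,6.5],[0,0,0.2,0,0,0,6.5],[0,0,0,0,0,0,6.5],[0,0,0,0,0,0,6.5]]]' 12
python3 go.py 0.5873 0.2100 0.015 89
```

```text
t: 15.73
eef_pos: [0.5879, 0.2105, 0.2081]
eef_rot: [179.9, -0.0, 89.2]
force: [0.7, 0.4, -0.2]
grip_width: 0.0649
t 15.73 pos [0.5879 0.2105 0.2081] tip 0.0171 rot [ 1.7991e+02 -3.0000e-02  8.9150e+01] F [ 0.7  0.4 -0.2] w 0.0649 j [ 18.  31. 111.   0.  38.  18.]
shift cm, current axes [-0.05 -0.06  0.21] | axes after turn [-0.05 -0.06  0.21] | turn rad [ 0.002 -0.001  0.003] dist 0.2
```

```bash
python3 -m handwheel '[[[0,0,0.1,0,0,0,6.5],[0,0,0,0,0,0,2.5],[0,0,0,0,0,0,2.5],[0,0,0,0,0,0,2.5],[0,0,0,0,0,0,2.5],[0,0,0,0,0,0,2.5],[0,0,0,0,0,0,2.5],[0,0,0,0,0,0,2.5],[0,0,0,0,0,0,2.5]]]' 12; python3 -m handwheel '[[[0,0,-0.4,0,0,0,2.5],[0,0,-0.6,0,0,0,2.5],[0,0,0,0,0,0,2.5]]]' 12; python3 go.py 0.470 0.0202 0.1 80
```

```text
t: 16.48
eef_pos: [0.5874, 0.2104, 0.2059]
eef_rot: [180.0, -0.0, 89.2]
force: [-1.2, -1.0, 5.3]
grip_width: 0.0338
t: 16.73
eef_pos: [0.5876, 0.2105, 0.2168]
eef_rot: [179.9, -0.0, 89.2]
force: [0.8, -0.2, -0.7]
grip_width: 0.0339
t 16.73 pos [0.5876 0.2105 0.2168] tip 0.0258 rot [ 1.7994e+02 -2.0000e-02  8.9200e+01] F [ 0.8 -0.2 -0.7] w 0.0339 j [ 18.  30. 111.  -0.  39.  18.]
shift cm, current axes [-19.19 -11.49  -7.44] | axes after turn [-20.78  -8.28  -7.42] | turn rad [ 0.001 -0.     0.161] dist 23.6
```

```bash
python3 -m handwheel '[[[0,0,-2.4,0,0,0.084,2.5],[0,0,-2.5,0,0,0.084,2.5],[0,0,-2.4,0,0,0,2.5],[-2,-0.8,0,0,0,0,2.5],[-3.5,-1.4,0,0,0,0,2.5],[-3.5,-1.4,0,0,0,0,2.5],[-3.5,-1.4,0,0,0,0,2.5],[-3.5,-1.4,0,0,0,0,2.5],[-3,-1.2,0,0,0,0,2.5],[-1.7,-0.65,0,0,0,0,2.5],[0,0,0,0,0,0,2.5],[0,0,0,0,0,0,2.5]]]' 12
python3 go.py 0.470 0.0202 0.0149 79.6
```

```text
t: 17.73
eef_pos: [0.4686, 0.0211, 0.2891]
eef_rot: [180.0, -0.0, 79.5]
force: [1.7, 0.7, -0.2]
grip_width: 0.0339
t 17.73 pos [0.4686 0.0211 0.2891] tip 0.0981 rot [ 1.7997e+02 -1.0000e-02  7.9470e+01] F [ 1.7  0.7 -0.2] w 0.0339 j [ -0.  12. 128.   0.  40.  10.]
shift cm, current axes [-0.07  0.15  8.32] | axes after turn [-0.07  0.16  8.32] | turn rad [ 0.001 -0.    -0.002] dist 8.3
```

```bash
python3 -m handwheel '[[[-0.07,0.15,2,0,0,0,2.5],[0,0,2.5,0,0,0,2.5],[0,0,2,0,0,0,2.5],[0,0,1,0,0,0,2.5],[0,0,0.5,0,0,0,2.5],[0,0,0,0,0,0,2.5],[0,0,0,0,0,0,2.5],[0,0,0,0,0,0,2.5]]]' 12; python3 -m handwheel '[[[0,0,0.1,0,0,0,2.5],[0,0,0,0,0,0,2.5]]]'
```

```text
t: 18.4
eef_pos: [0.4706, 0.0209, 0.2096]
eef_rot: [179.9, -0.0, 79.6]
force: [0.1, -0.0, -0.9]
grip_width: 0.0336
t: 18.57
eef_pos: [0.4703, 0.0208, 0.2083]
eef_rot: [179.9, -0.0, 79.6]
force: [-1.0, -0.2, -0.8]
grip_width: 0.034
```

```bash
python3 -m handwheel '[[[0,0,0.05,0,0,0,2.5],[0,0,0,0,0,0,2.5]]]';  python3 -m handwheel '[[[0,0,0.05,0,0,0,2.5],[0,0,0,0,0,0,2.5]]]'
```

```text
t: 18.73
eef_pos: [0.4701, 0.0207, 0.2074]
eef_rot: [180.0, -0.0, 79.6]
force: [0.3, -0.4, -0.7]
grip_width: 0.0341
t: 18.9
eef_pos: [0.4701, 0.0207, 0.2067]
eef_rot: [180.0, -0.0, 79.6]
force: [0.5, 0.5, -0.6]
grip_width: 0.034
```

```bash
python3 -m handwheel '[[[0,0,0.05,0,0,0,2.5],[0,0,0,0,0,0,2.5]]]';  python3 -m handwheel '[[[0,0,0.04,0,0,0,2.5],[0,0,0,0,0,0,2.5]]]'
```

```text
t: 19.07
eef_pos: [0.4701, 0.0208, 0.2062]
eef_rot: [-180.0, 0.0, 79.6]
force: [-0.4, 0.2, -1.4]
grip_width: 0.0338
t: 19.23
eef_pos: [0.4701, 0.0208, 0.2059]
eef_rot: [-180.0, 0.0, 79.6]
force: [-2.0, -0.3, 4.6]
grip_width: 0.0337
```

```bash
python3 -m handwheel '[[[0,0,0,0,0,0,4.5],[0,0,0,0,0,0,6.5],[0,0,0,0,0,0,6.5],[0,0,-1,0,0,0,6.5],[0,0,-3,0,0,0,6.5],[0,0,-4,0,0,0,6.5],[0,0,-4,0,0,0,6.5],[0,0,-3,0,0,0,6.5],[0,0,0,0,0,0,7.6],[0,0,0,0,0,0,7.6]]]' 12
python3 go.py 0.470 -0.308 0.15 79.6; python3 wsnap.py w5
```

```text
t: 20.07
eef_pos: [0.4703, 0.0208, 0.3581]
eef_rot: [179.8, -0.0, 79.6]
force: [-0.8, 0.4, -0.3]
grip_width: 0.0746
t 20.07 pos [0.4703 0.0208 0.3581] tip 0.1671 rot [ 1.7976e+02 -4.0000e-02  7.9570e+01] F [-0.8  0.4 -0.3] w 0.0746 j [ -0.   5. 127.   0.  48.  10.]
shift cm, current axes [-32.34   5.91   1.71] | axes after turn [-32.34   5.91   1.71] | turn rad [ 0.004 -0.001 -0.   ] dist 32.9
```

View pics/w5.png

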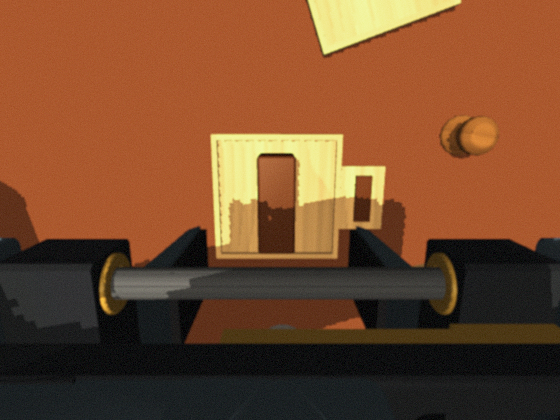

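The block is aligned with its tray, centred at about (276,203) between the tray corners. Next is the parked ring.

```bash
python3 -m handwheel '[[[-2,0.36,0,0,0,0,7.6],[-3.6,0.66,0,0,0,0,7.6],[-3.6,0.66,0,0,0,0,7.6],[-3.6,0.66,0,0,0,0,7.6],[-3.6,0.66,0,0,0,0,7.6],[-3.6,0.66,0,0,0,0,7.6],[-3.6,0.66,0,0,0,0,7.6],[-3.6,0.66,0,0,0,0,7.6],[-3.4,0.62,0,0,0,0,7.6],[-1.7,0.3,0,0,0,0,7.6],[0,0,0,0,0,0,7.6],[0,0,0,0,0,0,7.6]]]' 12
python3 go.py 0.470 -0.308 0.15 79.6; python3 wsnap.py w6
python3 - <<'E'
from h import *
p,d=snapshot("top"); cv2.imwrite("pics/top3.png",p[100:300,100:460]); np.save("pics/top3.npy",d)
E
```

```text
t: 21.12
eef_pos: [0.4691, -0.308, 0.3542]
eef_rot: [-179.9, -0.1, 79.5]
force: [-0.3, 0.1, -0.3]
grip_width: 0.0756
t 21.12 pos [ 0.4691 -0.308   0.3542] tip 0.1632 rot [-1.7985e+02 -7.0000e-02  7.9480e+01] F [-0.3  0.1 -0.3] w 0.0756 j [-36.  13. 117.   0.  50. -25.]
shift cm, current axes [0.01 0.09 1.32] | axes after turn [0.02 0.09 1.32] | turn rad [-0.003 -0.001 -0.002] dist 1.3
```

View pics/w6.png

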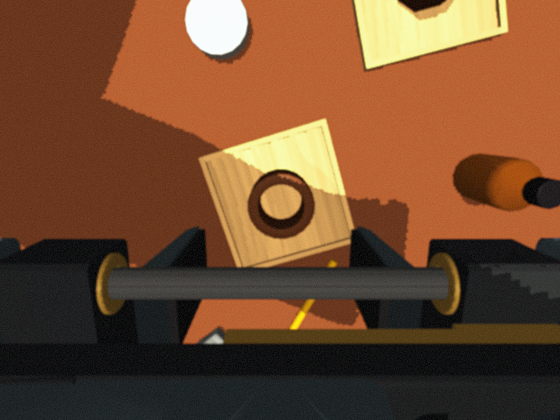

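View pics/top3.png

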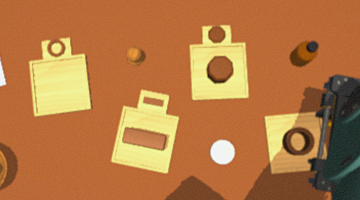

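```bash
python3 - <<'E'
from dm import *
z=np.load("pics/w6.npz"); cm={k:z[k] for k in z.files}
an(cm,z["d"],235,155,325,245,.037,.055,"ring wrist",.043)
t=camera_model("top"); d=np.load("pics/top3.npy")
an(t,d,215,210,285,270,.038,.055,"block top",.045)
an(t,d,370,210,425,270,.037,.055,"ring top",.043)
z=np.load("pics/w5.npz"); cm={k:z[k] for k in z.files}
an(cm,z["d"],240,140,310,257,.038,.055,"block w5",.045)
print("tray w5",plane(cm,[(211,135),(343,135),(338,258),(218,258)],.01).mean(0))
z=np.load("pics/w4.npz"); cm={k:z[k] for k in z.files}
print("tray_ring w4",plane(cm,[(208,142),(331,118),(348,237),(235,255)],.01).mean(0))
E
python3 go.py 0.4695 -0.308 0.0155 79.6
```

```text
ring wrist z 0.0418 c [ 0.4708 -0.3068] size [58.2 58.7] ang -10.5 circ [ 470.8 -307. ]
block top z 0.0441 c [0.4685 0.0197] size [89.6 33.8] ang -10.7 circ [468.9  19.2]
ring top z 0.0422 c [ 0.469  -0.3079] size [56.5 59.1] ang -88.9 circ [ 469.3 -307.4]
block w5 z 0.0438 c [0.47   0.0223] size [88.3 33.4] ang -10.7 circ [470.2  21.9]
tray w5 [0.47152383 0.02065519 0.01      ]
tray_ring w4 [0.58832163 0.21380294 0.01      ]
t 21.22 pos [ 0.4693 -0.3068  0.3547] tip 0.1637 rot [-1.7989e+02 -6.0000e-02  7.9580e+01] F [ 0.7 -0.6 -0.5] w 0.076 j [-36.  13. 117.   0.  50. -25.]
shift cm, current axes [-0.13  0.07 14.82] | axes after turn [-0.11  0.04 14.82] | turn rad [-0.002 -0.001 -0.   ] dist 14.8
```

```bash
python3 -m handwheel '[[[-0.05,0.07,2,0,0,0,7.6],[0,0,4,0,0,0,7.6],[0,0,3,0,0,0,7.6],[0,0,3,0,0,0,7.6],[0,0,1.8,0,0,0,7.6],[0,0,0.9,0,0,0,7.6],[0,0,0.1,0,0,0,7.6],[0,0,0,0,0,0,7.6],[0,0,0,0,0,0,7.6]]]' 10
python3 go.py 0.4700 -0.3073 0.0155 79.6
```

```text
t: 21.97
eef_pos: [0.4707, -0.3082, 0.209]
eef_rot: [179.9, 0.0, 79.6]
force: [-0.2, -0.2, -0.1]
grip_width: 0.076
t 21.97 pos [ 0.4707 -0.3082  0.209 ] tip 0.018 rot [1.7992e+02 4.0000e-02 7.9600e+01] F [-0.2 -0.2 -0.1] w 0.076 j [-36.  27. 118.   0.  35. -25.]
shift cm, current axes [ 0.07 -0.09  0.25] | axes after turn [ 0.07 -0.09  0.25] | turn rad [0.001 0.001 0.   ] dist 0.3
```

```bash
python3 -m handwheel '[[[0.06,-0.07,0.1,0,0,0,7.6],[0,0,0,0,0,0,5],[0,0,0,0,0,0,5],[0,0,0,0,0,0,5],[0,0,0,0,0,0,5],[0,0,0,0,0,0,5],[0,0,0,0,0,0,5],[0,0,0,0,0,0,5]]]' 10; python3 -m handwheel '[[[0,0,-0.4,0,0,0,5],[0,0,-0.6,0,0,0,5],[0,0,0,0,0,0,5]]]' 10; python3 go.py 0.587 0.2125 0.12 79.6
```

```text
t: 22.63
eef_pos: [0.4698, -0.3076, 0.2074]
eef_rot: [180.0, 0.0, 79.6]
force: [-2.0, 1.3, 7.9]
grip_width: 0.0604
t: 22.88
eef_pos: [0.4699, -0.3077, 0.2179]
eef_rot: [179.9, 0.0, 79.6]
force: [1.6, 0.3, -0.8]
grip_width: 0.0603
t 22.88 pos [ 0.4699 -0.3077  0.2179] tip 0.0269 rot [1.7994e+02 3.0000e-02 7.9570e+01] F [ 1.6  0.3 -0.8] w 0.0603 j [-36.  26. 118.  -0.  35. -25.]
shift cm, current axes [53.27  2.11 -9.33] | axes after turn [53.28  2.13 -9.31] | turn rad [ 0.001  0.    -0.001] dist 54.1
```

```bash
python3 -m handwheel '[[[0,0,-3,0,0,0,5],[0,0,-3.5,0,0,0,5],[1,0.04,-2.8,0,0,0,5],[2.5,0.1,0,0,0,0,5],[3.8,0.15,0,0,0,0,5],[3.8,0.15,0,0,0,0,5],[3.8,0.15,0,0,0,0,5],[3.8,0.15,0,0,0,0,5],[3.8,0.15,0,0,0,0,5],[3.8,0.15,0,0,0,0,5],[3.8,0.15,0,0,0,0,5],[3.8,0.15,0,0,0,0,5]]]' 10
python3 -m handwheel '[[[3.8,0.15,0,0,0,0,5],[3.8,0.15,0,0,0,0,5],[3.8,0.15,0,0,0,0,5],[3.8,0.15,0,0,0,0,5],[2.5,0.1,0,0,0,0,5],[1.2,0.05,0,0,0,0,5],[0,0,0,0,0,0,5],[0,0,0,0,0,0,5]]]'
python3 go.py 0.587 0.2125 0.0165 79.6
```

```text
t: 23.88
eef_pos: [0.5442, 0.0254, 0.3101]
eef_rot: [180.0, -0.0, 79.6]
force: [0.3, -0.6, 0.5]
grip_width: 0.0601
t: 24.55
eef_pos: [0.5855, 0.2078, 0.3096]
eef_rot: [-180.0, 0.0, 79.6]
force: [-0.2, -0.7, 0.2]
grip_width: 0.0603
t 24.55 pos [0.5855 0.2078 0.3096] tip 0.1186 rot [-1.7998e+02  2.0000e-02  7.9620e+01] F [-0.2 -0.7  0.2] w 0.0603 j [ 17.  22. 111.  -0.  47.  28.]
shift cm, current axes [ 0.49  0.07 10.21] | axes after turn [ 0.49  0.06 10.21] | turn rad [-0.  0.  0.] dist 10.2
```

```bash
python3 -m handwheel '[[[0.45,0.07,2,0,0,0,5],[0,0,3,0,0,0,5],[0,0,2.5,0,0,0,5],[0,0,1.5,0,0,0,5],[0,0,0.6,0,0,0,5],[0,0,0.2,0,0,0,5],[0,0,0,0,0,0,5],[0,0,0,0,0,0,5]]]' 10; python3 go.py 0.587 0.2125 0.0164 79.6
```

```text
t: 25.22
eef_pos: [0.5878, 0.2122, 0.2131]
eef_rot: [179.9, -0.0, 79.6]
force: [0.4, 0.4, 0.2]
grip_width: 0.0603
t 25.22 pos [0.5878 0.2122 0.2131] tip 0.0221 rot [ 1.7992e+02 -4.0000e-02  7.9550e+01] F [0.4 0.4 0.2] w 0.0603 j [ 18.  31. 111.   0.  38.  28.]
shift cm, current axes [ 0.02 -0.09  0.57] | axes after turn [ 0.02 -0.08  0.57] | turn rad [ 0.001 -0.001 -0.001] dist 0.6
```

```bash
python3 -m handwheel '[[[0,0,0.1,0,0,0,5],[0,0,0,0,0,0,5]]]'; python3 -m handwheel '[[[0,0,0.05,0,0,0,5],[0,0,0,0,0,0,5]]]'
```

```text
t: 25.38
eef_pos: [0.5876, 0.2124, 0.2118]
eef_rot: [179.9, -0.0, 79.6]
force: [-1.0, 0.4, -0.4]
grip_width: 0.0603
t: 25.55
eef_pos: [0.5873, 0.2124, 0.2107]
eef_rot: [180.0, -0.0, 79.6]
force: [-0.5, 0.1, -1.0]
grip_width: 0.0602
```

```bash
python3 -m handwheel '[[[0,0,0.15,0,0,0,5],[0,0,0,0,0,0,5]]]'; python3 -m handwheel '[[[0,0,0.05,0,0,0,5],[0,0,0,0,0,0,5]]]'; python3 -m handwheel '[[[0,0,0.05,0,0,0,5],[0,0,0,0,0,0,5]]]'
```

```text
t: 25.72
eef_pos: [0.5872, 0.2123, 0.2087]
eef_rot: [-180.0, 0.0, 79.6]
force: [0.1, -0.0, -0.8]
grip_width: 0.0605
t: 25.88
eef_pos: [0.5872, 0.2123, 0.2082]
eef_rot: [-180.0, 0.0, 79.6]
force: [-0.4, -0.0, -1.3]
grip_width: 0.0607
t: 26.05
eef_pos: [0.5872, 0.2123, 0.2077]
eef_rot: [-180.0, 0.0, 79.6]
force: [0.4, -0.6, -0.6]
grip_width: 0.0603
```

```bash
python3 -m handwheel '[[[0,0,0.04,0,0,0,5],[0,0,0,0,0,0,5]]]'; python3 -m handwheel '[[[0,0,0.03,0,0,0,5],[0,0,0,0,0,0,5]]]'
```

```text
t: 26.22
eef_pos: [0.5873, 0.2123, 0.2075]
eef_rot: [-180.0, -0.0, 79.6]
force: [0.0, -0.3, 0.6]
grip_width: 0.0604
t: 26.38
eef_pos: [0.5873, 0.2123, 0.2074]
eef_rot: [-180.0, 0.0, 79.6]
force: [-1.9, -0.3, 5.1]
grip_width: 0.0605
```

Contact at 5 N. Releasing, lifting, then moving back out of the top camera's view of the tray for a final check.

```bash
python3 -m handwheel '[[[0,0,0,0,0,0,6.8],[0,0,0,0,0,0,7.8],[0,0,0,0,0,0,7.8],[0,0,-1,0,0,0,7.8],[0,0,-3,0,0,0,7.8],[0,0,-4,0,0,0,7.8],[0,0,-4,0,0,0,7.8],[0,0,-3,0,0,0,7.8],[0,0,0,0,0,0,7.8],[0,0,0,0,0,0,7.8]]]' 10
python3 wsnap.py w7
python3 -m handwheel '[[[3,0,-1,0,0,0,7.8],[3.5,0,-1,0,0,0,7.8],[3.5,0,-1,0,0,0,7.8],[3,0,0,0,0,0,7.8],[0,0,0,0,0,0,7.8],[0,0,0,0,0,0,7.8]]]' 10
python3 - <<'E'
from dm import *
p,d=snapshot("top"); cv2.imwrite("pics/top4.png",p); np.save("pics/top4.npy",d)
q,_=snapshot("side"); cv2.imwrite("pics/side4.png",q)
t=camera_model("top")
z=np.load("pics/w7.npz"); cm={k:z[k] for k in z.files}
an(cm,z["d"],235,150,325,245,.037,.055,"ring w7",.043)
an(t,d,135,160,190,212,.037,.055,"ring top",.043)
an(t,d,215,210,285,270,.038,.055,"block top",.045)
an(t,d,295,140,345,200,.042,.055,"oct top",.049)
for k,a,z in [("bottle",(412,147),.1)]: pass
E
```

```text
t: 27.22
eef_pos: [0.5876, 0.2124, 0.3596]
eef_rot: [179.8, -0.1, 79.6]
force: [-0.1, -0.3, -0.4]
grip_width: 0.0779
t: 27.77
eef_pos: [0.6104, 0.3411, 0.3852]
eef_rot: [-179.9, 0.1, 79.7]
force: [-0.8, -0.9, -0.1]
grip_width: 0.0779
ring w7 z 0.0418 c [0.5868 0.2131] size [57.4 58.1] ang -10.5 circ [587.1 213.1]
ring top z 0.0418 c [0.5848 0.2105] size [58.9 55.5] ang -87.0 circ [585.4 209.8]
block top z 0.0442 c [0.4685 0.0197] size [89.6 33.8] ang -10.7 circ [468.9  19.2]
oct top z 0.0477 c [ 0.6218 -0.1397] size [52.2 53.3] ang -88.9 circ [ 621.6 -139.4]
```

View pics/top4.png

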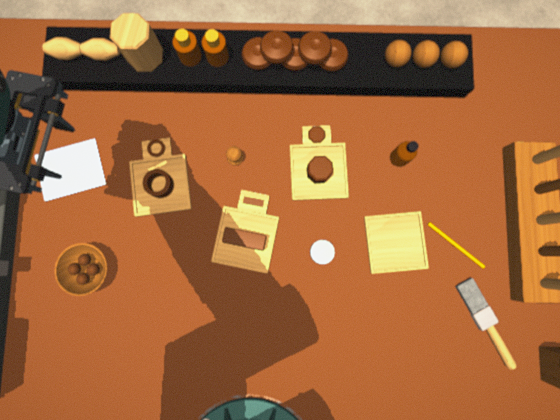

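View pics/side4.png

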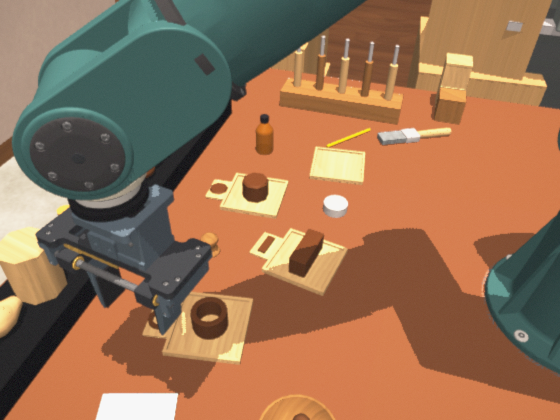

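View pics/w7.png

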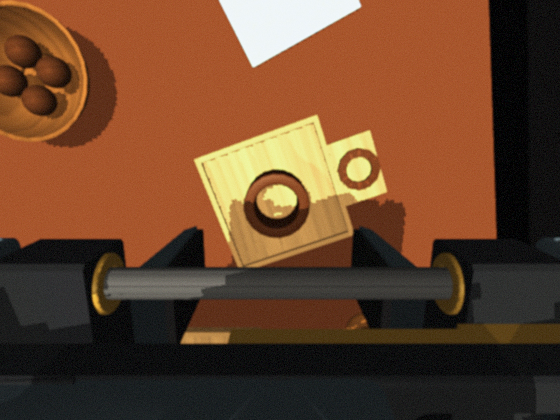

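The final top view has the ring at (158,183), block at (245,240) and octagon at (319,169), each in its own tray, with the plain tray empty at (396,242). The knob, tin and bottle are at the same pixels as at the start.

```bash
python3 -m handwheel '[[[0,0,0,0,0,0,7.8],[0,0,0,0,0,0,7.8],[0,0,0,0,0,0,7.8]]]'; python3 -c "
from rig import ctrl; print(ctrl.finish_job())"
```

```text
t: 28.12
eef_pos: [0.6108, 0.3393, 0.387]
eef_rot: [-180.0, 0.0, 79.5]
force: [-0.1, -0.5, 0.2]
grip_width: 0.0781
the job is handed in; nothing more can be done
None
```

The three pieces are now each in the tray with their own sample, the plain tray is empty, and I handed the job in at about 28 s of the 102 s allowed. I parked the ring in the plain tray, moved the octagon to its tray, then the block to its tray, and finally the ring from the plain tray to its own. I lowered each piece to contact at about 5–9 N before letting go.

**Centring and height:** Measured within the same view, each piece is about 1–3 mm from the middle of its tray. The top faces measured 42, 44 and 48 mm (ring, block, octagon), about 1 mm under the 43, 45 and 49 mm expected for lying flat on the tray floor.

**Bystanders:** The bottle, tin and knob are at the same pixels as at the start.

**Disagreements and failures:**
- The top and wrist cameras differ by 1–4 mm on the same piece (worst for the octagon in x), so I averaged them where they disagreed.
- My first automatic mask in the side view leaked onto the bench. I read those points from the picture by hand instead.

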